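Flip a small cupboard door onto the drilling board and push it home

TASK

The small cupboard door lies good face up on the bench. Without gripping or lifting it, gently push it with the fingertips against the edge of the drilling board until it tips up on its butt end and flips over onto the board, hinge holes up; then push it along the board until its whole edge is flush against the fence, and take the hand away. Leave everything else on the bench where it is.

Things in the scene. Friction and masses are not known exactly. Their poses are not given: they have to be found in the camera images.
- drilling_board: Fixed raised plywood board, 150 mm (its x) by 260 mm (its y), cork top 18 mm above the bench. Origin: centre of its underside, z up. Its x points from its front edge (x = -75 mm, beside the door) to its fence (x = +50 to +75 mm, rising 14 mm above the cork), roughly to the robot's left (world +y, within 0.3 rad); its y points roughly to the robot.
- board_edge (a point): Middle of the top of the drilling board's front edge, 18 mm above the bench. The edge is an upright wall along the board's y, down to the bench. Axes as the board.
- board_fence (a point): Foot of the fence's upright face on the cork, at the middle of its length: 125 mm from board_edge along the board's x.
- door: Small handle-less cupboard door, loose, 0.1 to 0.18 kg, 90 mm (its x) by 150 mm (its y) by 18 mm thick. Origin: centre of its back, which is underneath at the start and has two round 26 mm hinge holes; z points out of the white laminated good face (up at the start, down once flipped). Its x points to its square butt end (x = +45 mm); the other end (x = -45 mm) has a finger-pull.
- door_pull_edge (a point): Middle of the upright face at the finger-pull end (door x = -45, z = 15 mm); axes as the door. A 45 degree bevel, 12 by 12 mm, cuts away the back corner along this whole end: at the start a 6 mm thick lip overhangs 12 mm there, its lower edge 12 mm above the bench. Fingertips pressed on it raise it by friction. Once flipped it faces the fence.
- door_butt_edge (a point): Centre of the square butt end (door x = +45, z = 9 mm); axes as the door. At the start it faces the drilling board's front edge, 25 to 75 mm off and up to 0.2 rad out of square. The door pivots about this end; in a proper flip it stays within 40 mm of the bench.
- glue_bottle: Bystander, to be left alone: round glue bottle, 54 mm across, 150 mm tall, standing; origin at the centre of its underside.
- screw_jar: Bystander, to be left alone: round glass screw jar, 56 mm across, 65 mm tall, standing; origin at the centre of its underside.
- screwdriver: Bystander, to be left alone: screwdriver about 180 mm long, lying; origin on its underside.
- offcut: Bystander, to be left alone: wooden offcut 70 x 30 x 22 mm, lying; origin at the centre of its underside.
- tape_measure: Bystander, to be left alone: black tape measure 64 x 30 x 60 mm, standing; origin at the centre of its underside.
- pencil: Bystander, to be left alone: carpenter's pencil about 165 mm long, 8 mm thick, lying; origin at the centre of its underside.
- forstner_bit: Bystander, to be left alone: steel drill bit with a round 26 mm head, 80 mm long, lying; origin on its underside.
Not all that is in view belongs to the job. Of the things that look like the door, the middle-sized one is meant.

How it is judged (in metres and radians):
On the way, in this order (a step that is already met when the one before it is completed fails the run):
1. the door stands tipped up on its butt end at the drilling board's edge (angle between door's own z axis and vertical between 1.2 and 2 rad and height (world z) of door_butt_edge below 0.03 m and x of door_butt_edge in the frame of drilling_board between -0.115 and -0.06 m), for 0.05 s.
2. the door lies flat on the drilling board, hinge holes up (angle between door's own z axis and vertical above 3.06 rad and z of door_butt_edge in the frame of drilling_board between 0.021 and 0.033 m), for 0.2 s.
At the end, for the whole second after the job is handed in: The door lies flat on the drilling board with its hinge holes up (within 0.08 rad), at rest, its finger-pull edge against the fence (middle within 5 mm, square within 0.05 rad), its middle within 80 mm of the board's middle along the fence, and nothing touches it but the board (all of step 2 and linear speed of door below 0.02 m/s and angular speed of door below 0.15 rad/s and x of door_pull_edge in the frame of drilling_board above 0.045 m and angle between the x axis of door and the x axis of drilling_board, either way round below 0.05 rad and y of door_pull_edge in the frame of drilling_board between -0.08 and 0.08 m).
It fails at once if the door is lifted: its butt end rises more than 65 mm above the bench (height (world z) of door_butt_edge above 0.065 m).
It fails at once if the door is pinched or rammed with more than 60 N (contact force between the fingers and door above 60 N).
It fails at once if the drilling board is pressed with more than 60 N (contact force between the fingers and drilling_board above 60 N).
It fails at once if another loose thing on the bench is moved more than 20 mm (distance of any of glue_bottle, screw_jar, screwdriver, offcut, tape_measure, pencil, forstner_bit from where it was at the start of the episode above 0.02 m).
It also fails if it takes over 54 s, if anything falls off the work surface, if the arm or the gripper's body presses on something with over 40 N, if the wrist force passes 120 N, or if a joint passes its speed limit or range.

ROBOT

A 6-joint arm with a two-finger parallel gripper is mounted at the origin on the work surface. World frame = base frame: x ahead of the robot, y to its left, z up, the work surface at z = 0. Lengths are in mm, angles in rad, forces in N, time in s.
With the tool pointing down it reaches from about 275 to 1000 mm from the base axis. Payload 8.4 kg.
Tool frame: the origin (TCP) lies on the mounting face of the last link; the fingertips stand 173 mm ahead of it and the grasp point (between the pads) lies 155 mm ahead of it; z points along the fingers, y is the direction in which the jaws open and shut (so a half turn about z gives the same grasp; the last joint's range is limited). The gripper opens to 85 mm and grips with 20 to 120 N. Pads are 22 mm wide; open, the fingers measure 114 mm over their backs; the gripper's body (76 mm by 85 mm) begins 54 mm behind the grasp point. The pads swing forward as they close: fully open they stand 13 mm farther back than shut.
Start: joints at [1.195, 0.353, 1.633, -0, 1.155, -0.002], TCP at [228.221, 581.846, 404.681] pointing down, gripper open.
Joint ranges: [-2.63, 2.63], [-0.92, 2.1], [0.06, 2.66], [-1.3, 4.44], [0, 2.69], [-3.02, 3.02]. Speed limits (rad/s): [2.22, 2.22, 2.79, 3.14, 3.14, 3.14].

INTERFACE

Orientations are given as [roll, pitch, yaw] about the fixed x, y, z axes, in that order (R = Rz(yaw) Ry(pitch) Rx(roll)).
In Python, from rig import readout, imaging, ticket gives the robot as it stands.
- The arm moves only by the tool step_arm, never from a script. Its argument "deltas" is a list of rows, each an object with "translation": the shift along the tool's x, y, z in cm, a list of three; "rot": the turn, a rotation vector about the tool's x, y, z in rad, a list of three. In form: [{"translation": [x, y, z], "rot": [rx, ry, rz]}, ...]. A call has 1 to 8 rows; each row is the pose to reach, as a shift and turn from the pose commanded when the call began, along the tool's axes at that moment; what a row does not reach only later rows make up. A row lasts 1/8 s, in which the tool goes at most 62.5 mm and 10.7 degrees, less where a joint would pass 70% of its speed; a pose out of reach is approached as far as the arm can. A call with a gripper value outside its range is refused whole. "grip" is the closure in counts, from 0 (fully open) to 255 (shut), set as the call begins (left out, the last holds). The fingers move at their own pace and stop on an object; "squeeze" is the grip in N (left out, the last holds). Time passes only in rows, so rows that repeat a pose let the fingers close. It gives the time, the measured TCP pose, the force and the opening at its end, in the units of the state.
- readout.sense(): the state, without advancing time (a new reading comes with each control period).
- imaging.grab_frame(name): name is "side" or "top"; returns a dict with "image" (384x512x3 uint8, red, green, blue), "camera_matrix" (3x3 intrinsics, pixels), "world_to_cam" (4x4, takes a point from world to camera coordinates). Camera axes: x right, y up, looking along -z (the intrinsics and any distortion apply to the point x, -y, -z); pixel columns grow to the right and rows downward; lengths in mm; the calibration is good to about 2 mm. A picture is of the moment at which its call begins. There is no depth.
- ticket.sign_off(): hands the job in, once; it reports no verdict.
The state is a dict: "clock": time; "qpos": joint angles; "qvel": joint speeds; "joint_efforts": joint torques, N m; "eef_pos": TCP position; "tcp_rot": TCP orientation; "contact_force": force on the tool from outside, world axes, zero at the start; "wrist_torque": the same for the moment, N m; "opening": opening from 0.0 (shut) to 1.0 (fully open).
Only numpy, scipy, OpenCV 4.12 (cv2) and the standard library are available. Lean on these libraries where they do the work, as an engineer would, in place of code of your own. Each camera call takes 0.05 s, during which the arm holds its last target.

## Working session

There is one attempt and no reset: what is moved stays moved. The work goes in short steps, Python scripts to look and compute and a tool call to move; the robot and the scene stay as the last step left them, time stands still between calls to the robot, and variables do not carry over. Pictures are saved under pics/ and viewed, and the job is handed in when it is done.

Besides the shell and the picture viewer there is one more tool, called after "Request:" as name([rows], argument=value, ...), one row to a line, values as JSON. step_arm: Moves the arm, as the interface text tells. Its arguments: {"type":"object","properties":{"deltas":{"type":"array","items":{"type":"object","properties":{"translation":{"type":"array","items":{"type":"number"}},"rot":{"type":"array","items":{"type":"number"}}}}},"grip":{"type":"number"},"squeeze":{"type":"number"}},"required":["deltas"]}

```bash
mkdir -p pics; ls
python3 - <<'E'
from rig import readout, imaging
import cv2,numpy as np
print(readout.sense())
for n in ["top","side"]:
    f=imaging.grab_frame(n)
    cv2.imwrite(f"pics/{n}0.png",cv2.cvtColor(f["image"],cv2.COLOR_RGB2BGR))
    print(n,f["camera_matrix"],f["world_to_cam"],[k for k in f])
E
```

```text
pics
{'clock': 0.0, 'qpos': array([ 1.19461284e+00,  3.53627271e-01,  1.63419063e+00, -2.72323336e-05,
        1.15517196e+00, -2.41091005e-03]), 'qvel': array([ 0.00047343,  0.00180674, -0.00048709, -0.00147158, -0.0006725 ,
        0.00074431]), 'joint_efforts': array([-4.33331679e-04, -6.05258989e+01, -3.42068803e+01, -4.14000363e-05,
        9.61326412e-03, -2.62431143e-05]), 'eef_pos': array([228.12230234, 581.6050463 , 403.95037207]), 'tcp_rot': array([-3.14019540e+00,  2.15299115e-05,  2.76783111e+00]), 'contact_force': array([ 0.20752088, -0.03661101, -0.13776037]), 'wrist_torque': array([ 0.00587656, -0.01071964, -0.00723342]), 'opening': 1.004129523187408}
top [[400.19976908   0.         249.64978799]
 [  0.         400.19976908 192.60329064]
 [  0.           0.           1.        ]] [[-2.84145038e-03 -9.99884624e-01 -1.49219578e-02 -1.11319916e+01]
 [ 9.97896358e-01 -3.80162932e-03  6.47178966e-02 -5.50728925e+02]
 [-6.47671575e-02 -1.47066747e-02  9.97792027e-01 -1.03865702e+03]
 [ 0.00000000e+00  0.00000000e+00  0.00000000e+00  1.00000000e+00]] ['image', 'camera_matrix', 'world_to_cam']
side [[414.38568108   0.         252.22537157]
 [  0.         414.38568108 189.35333593]
 [  0.           0.           1.        ]] [[-9.80652080e-01 -1.95544834e-01  9.14958909e-03  5.31860638e+02]
 [ 1.40125945e-01 -6.68554982e-01  7.30341670e-01 -1.21731752e+02]
 [-1.36697537e-01  7.17493173e-01  6.83020739e-01 -9.98059585e+02]
 [ 0.00000000e+00  0.00000000e+00  0.00000000e+00  1.00000000e+00]] ['image', 'camera_matrix', 'world_to_cam']
```

View pics/top0.png

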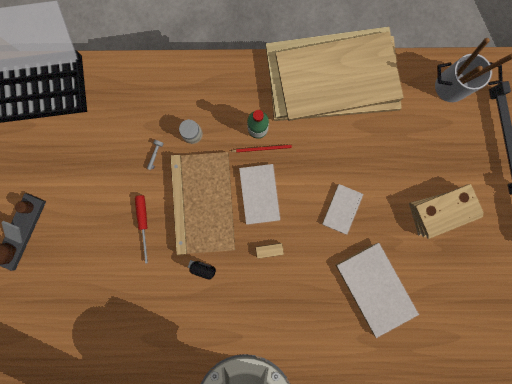

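View pics/side0.png

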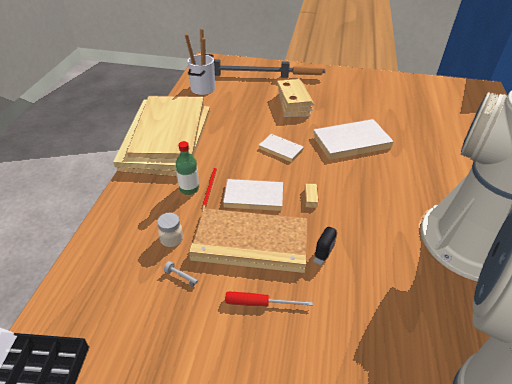

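```bash
cat > h.py <<'E'
from rig import readout, imaging
import cv2,numpy as np
def grab(n,name=None):
    f=imaging.grab_frame(n)
    im=cv2.cvtColor(f["image"],cv2.COLOR_RGB2BGR)
    if name: cv2.imwrite("pics/"+name,im)
    return im,f["camera_matrix"],f["world_to_cam"]
def ray(K,T,p):
    d=np.array([(p[0]-K[0,2])/K[0,0],-(p[1]-K[1,2])/K[1,1],-1.0])
    R=T[:3,:3]; return -R.T@T[:3,3], R.T@d
def onplane(K,T,p,z):
    c,d=ray(K,T,p); return c+d*(z-c[2])/d[2]
def proj(K,T,X):
    c=T[:3,:3]@np.array(X,float)+T[:3,3]
    return np.array([K[0,2]+K[0,0]*c[0]/-c[2],K[1,2]-K[1,1]*c[1]/-c[2]])
E
python3 - <<'E'
from h import *
im,K,T=grab("top")
crop=cv2.resize(im[110:290,120:380],None,fx=3,fy=3,interpolation=cv2.INTER_CUBIC); cv2.imwrite("pics/c1.png",crop)
hsv=cv2.cvtColor(im,cv2.COLOR_BGR2HSV)
m=((hsv[...,1]<45)&(hsv[...,2]>140)).astype(np.uint8)
m=cv2.morphologyEx(m,cv2.MORPH_OPEN,np.ones((3,3)))
m[:130]=0
for c in cv2.findContours(m,0,2)[0]:
    if cv2.contourArea(c)<300: continue
    r=cv2.minAreaRect(c); b=cv2.boxPoints(r)
    P=np.array([onplane(K,T,p,18)[:2] for p in b])
    print(np.round(r[0]),np.round(b,1).tolist(),"\n",np.round(P,1).tolist(),np.linalg.norm(P-np.roll(P,-1,0),axis=1).round(1))
# cork mask
print(hsv[200,210],hsv[200,180],hsv[300,200])
S,Ks,Ts=grab("side")
cv2.imwrite("pics/c2.png",cv2.resize(S[150:320,150:350],None,fx=3,fy=3,interpolation=cv2.INTER_CUBIC))
E
```

```text
[377. 290.] [[336.8999938964844, 265.29998779296875], [378.79998779296875, 242.39999389648438], [418.0, 314.1000061035156], [376.0, 337.0]] 
 [[360.5, -239.2], [419.5, -349.2], [235.8, -445.1], [178.0, -336.3]] [124.8 207.2 123.2 206.7]
[342. 209.] [[321.8999938964844, 223.89999389648438], [338.5, 183.60000610351562], [363.0, 193.60000610351562], [346.3999938964844, 234.0]] 
 [[467.9, -201.9], [573.7, -247.1], [546.8, -310.8], [441.4, -265.3]] [115.1  69.1 114.8  68.7]
[259. 194.] [[239.0, 167.89999389648438], [272.5, 163.6999969482422], [279.3999938964844, 219.60000610351562], [246.0, 223.8000030517578]] 
 [[616.5, 15.1], [627.2, -73.6], [479.4, -91.0], [468.7, -3.1]] [ 89.4 148.8  88.6 148.8]
[ 17 117 150] [ 17 103 166] [ 14 144 136]
```

View pics/c1.png

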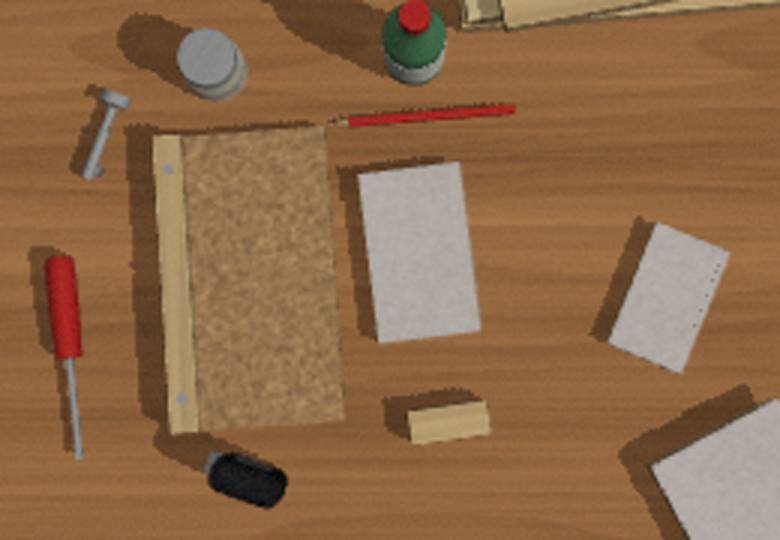

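View pics/c2.png

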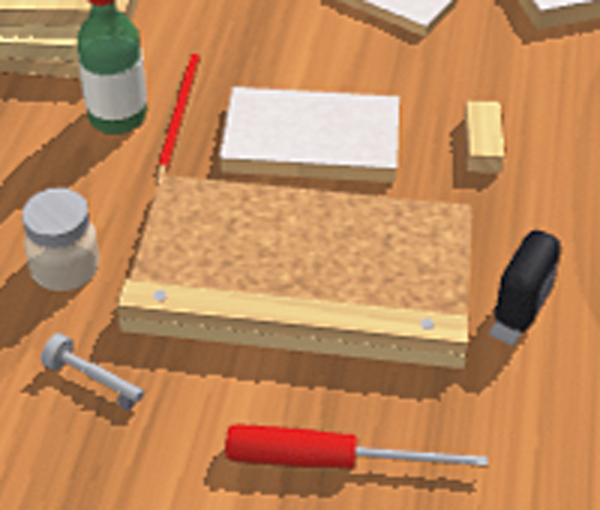

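Run:
```python
from h import *
im,K,T=grab("top")
hsv=cv2.cvtColor(im,cv2.COLOR_BGR2HSV)
sat=cv2.GaussianBlur(hsv[...,1],(5,5),0).astype(int)
# front edge: per row, biggest gradient of gray near predicted
g=cv2.GaussianBlur(cv2.cvtColor(im,cv2.COLOR_BGR2GRAY),(3,3),0).astype(float)
def edge(p0,p1,sign):
    pts=[]
    for t in np.linspace(.08,.92,40):
        x=p0[0]+t*(p1[0]-p0[0]);y=int(round(p0[1]+t*(p1[1]-p0[1])))
        xs=np.arange(int(x)-5,int(x)+6); d=sign*(g[y,xs+1]-g[y,xs-1])
        i=xs[np.argmax(d)]; pts.append((i,y))
    pts=np.array(pts,np.float32); vx,vy,x0,y0=cv2.fitLine(pts,cv2.DIST_HUBER,0,.01,.01).ravel()
    r=(pts[:,0]-x0)-(pts[:,1]-y0)*vx/vy
    print("resid",np.abs(r).mean())
    return lambda y:(x0+(y-y0)*vx/vy,y)
f=edge((228.7,151.7),(234.7,250),-1)
for y in (152,201,250): print("front",onplane(K,T,f(y),18).round(1))
F=edge((171,155.3),(177,254.7),1)
for y in (155,204.5,254.5): print("fence back",onplane(K,T,F(y),32).round(1))
a=onplane(K,T,f(152),18);b=onplane(K,T,f(250),18);print("ang",np.arctan2(*(a-b)[[1,0]]))
a=onplane(K,T,F(155),32);b=onplane(K,T,F(254),32);print("ang",np.arctan2(*(a-b)[[1,0]]))
# bystanders on bench roughly
for n,p in dict(pencil1=(230,151),pencil2=(292,146.5),off=(270,251),offTL=(256,247),bottle=(258,133),tape=(202,270)).items(): print(n,onplane(K,T,p,10).round())
S,Ks,Ts=grab("side")
o=S.copy()
for X in [(616.5,15.1,18),(468.7,-3.1,18),(627.2,-73.6,18),(479.4,-91,18)]:
    p=proj(Ks,Ts,X);print(p.round(1));cv2.circle(o,tuple(int(round(v)) for v in p),1,(0,0,255),-1)
for y in (152,201,250):
    p=proj(Ks,Ts,onplane(K,T,f(y),18));print(p.round(1));cv2.circle(o,tuple(int(round(v)) for v in p),1,(255,0,0),-1)
cv2.imwrite("pics/c3.png",cv2.resize(o[150:320,150:350],None,fx=4,fy=3.5,interpolation=cv2.INTER_NEAREST))
```

```text
resid 2.2134097
front [659.   28.3  18. ]
front [528.6  29.7  18. ]
front [400.4  31.   18. ]
resid 0.32308665
fence back [649.6 195.5  32. ]
fence back [519.4 185.6  32. ]
fence back [390.1 175.9  32. ]
ang -0.010667765728055344
ang 0.07542875291630428
pencil1 [663.  39.  10.]
pencil2 [ 674. -126.   10.]
off [397. -66.  10.]
offTL [407. -29.  10.]
bottle [711. -36.  10.]
tape [348. 113.  10.]
[222.7 202. ]
[281.  205.4]
[226.9 178.8]
[281.8 182.1]
[205.2 203.2]
[255.3 211.1]
[306.5 219.2]
```

View pics/c3.png

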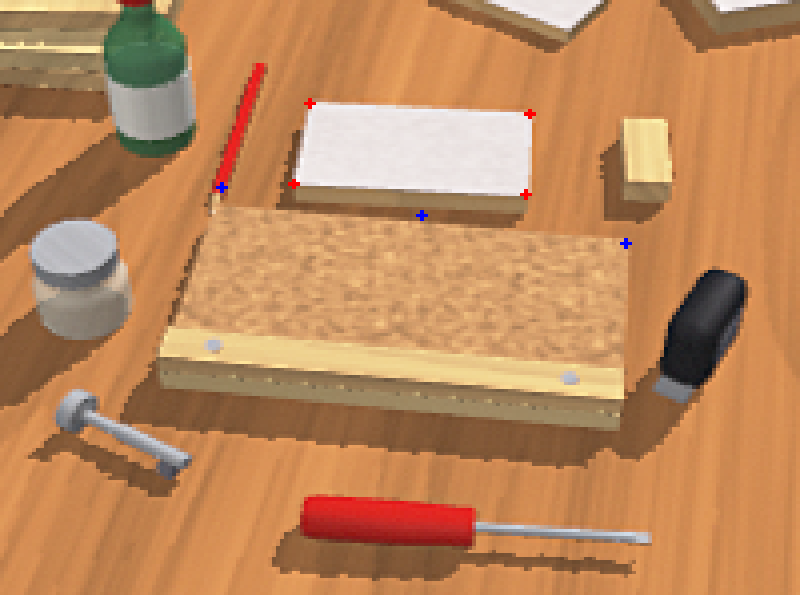

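```bash
cat >> h.py <<'E'
from scipy.spatial.transform import Rotation as Ro
import json,os
O=np.array([531.2,36.0,0]); BX=np.array([-.0753,.9972,0]); BY=np.array([-.9972,-.0753,0])
PSI=np.arctan2(.9972,-.0753)
def Rt(alpha,dyaw=0): return Ro.from_euler('xyz',[np.pi,0,PSI+dyaw])*Ro.from_rotvec([0,alpha,0])
def cmd():
    if os.path.exists("cmd.json"):
        d=json.load(open("cmd.json")); return np.array(d[0]),Ro.from_quat(d[1])
    return np.array([228.221,581.846,404.681]),Ro.from_euler('xyz',[-3.1402,0,2.7678])
def setcmd(p,R): json.dump([list(p),list(R.as_quat())],open("cmd.json","w"))
def applied(t_cm,rot):
    p,R=cmd(); setcmd(p+R.apply(np.array(t_cm)*10),R*Ro.from_rotvec(rot))
# leading corner position (u,v,z) -> TCP
L=173.
def tcp(u,v,z,alpha,dyaw=0,L=None):
    L=L or globals()["L"]
    R=Rt(alpha,dyaw); X=O+BX*u+BY*v+np.array([0,0,z])
    return X-R.apply([11,0,L]),R
def delta(u,v,z,alpha,dyaw=0):
    P,R=tcp(u,v,z,alpha,dyaw); p,R0=cmd()
    print("cm",(R0.inv().apply(P-p)/10).round(2).tolist(),"rot",(R0.inv()*R).as_rotvec().round(3).tolist())
def now(alpha=None):
    s=readout.sense(); R=Ro.from_euler('xyz',s["tcp_rot"]); X=s["eef_pos"]+R.apply([11,0,L])-O
    f=s["contact_force"]
    print("t",round(s["clock"],2),"corner u,v,z",(X@BX).round(1),(X@BY).round(1),X[2].round(1),"F u,v,z",(f@BX).round(1),(f@BY).round(1),f[2].round(1),"cmd",cmd()[0].round(1))
E
python3 - <<'E'
from h import *
now(); delta(-155,-11,80,.35)
print(tcp(-155,-11,80,.35)[0])
E
```

```text
t 0.3 corner u,v,z 571.8 271.0 231.4 F u,v,z -0.0 0.2 0.4 cmd [228.2 581.8 404.7]
cm [-58.88, -59.49, 16.68] rot [-0.197, 0.313, 1.109]
[ 559.08547351 -187.19438183  238.73960344]
```

Request:
step_arm([
  {"translation": [-29.4,-29.7,3.0],"rot": [-0.1,0.156,0.555]},
  {"translation": [-29.4,-29.7,3.0],"rot": [-0.1,0.156,0.555]},
  {"translation": [-29.4,-29.7,3.0],"rot": [-0.1,0.156,0.555]},
  {"translation": [-29.4,-29.7,3.0],"rot": [-0.1,0.156,0.555]},
  {"translation": [-29.4,-29.7,3.0],"rot": [-0.1,0.156,0.555]},
  {"translation": [-29.4,-29.7,3.0],"rot": [-0.1,0.156,0.555]},
  {"translation": [-29.4,-29.7,3.0],"rot": [-0.1,0.156,0.555]},
  {"translation": [-29.4,-29.7,3.0],"rot": [-0.1,0.156,0.555]},
], grip=0)

```text
clock: 1.3
eef_pos: [394.3, 195.8, 374.6]
tcp_rot: [3.089, -0.175, 2.212]
contact_force: [0.1, 0.6, -0.4]
opening: 0.999
```

Run:
```python
from h import *
applied([-29.4,-29.7,3.0],[-0.1,0.156,0.555])
now(); delta(-155,-11,80,.35)
```

```text
t 1.3 corner u,v,z 209.1 138.7 206.4 F u,v,z 0.5 -0.2 -0.4 cmd [393.5 198.  375.1]
cm [-42.48, -10.23, 5.84] rot [-0.097, 0.156, 0.555]
```

Request:
step_arm([
  {"translation": [-42.48,-10.23,5.84],"rot": [-0.097,0.156,0.555]},
  {"translation": [-42.48,-10.23,5.84],"rot": [-0.097,0.156,0.555]},
  {"translation": [-42.48,-10.23,5.84],"rot": [-0.097,0.156,0.555]},
  {"translation": [-42.48,-10.23,5.84],"rot": [-0.097,0.156,0.555]},
  {"translation": [-42.48,-10.23,5.84],"rot": [-0.097,0.156,0.555]},
  {"translation": [-42.48,-10.23,5.84],"rot": [-0.097,0.156,0.555]},
  {"translation": [-42.48,-10.23,5.84],"rot": [-0.097,0.156,0.555]},
  {"translation": [-42.48,-10.23,5.84],"rot": [-0.097,0.156,0.555]},
])

```text
clock: 2.3
eef_pos: [560.6, -189.1, 236.3]
tcp_rot: [3.141, -0.35, 1.643]
contact_force: [-0.1, 0.7, -0.1]
opening: 0.998
```

Run:
```python
from h import *
applied([-42.48,-10.23,5.84],[-0.097,0.156,0.555])
now(); delta(-155,-11,30,.35)
im,K,T=grab("side","s1.png"); im2,K2,T2=grab("top","t1.png")
for dy in (-57,-42,42,57):
  for LL in (160,173):
    s=readout.sense(); R=Ro.from_euler('xyz',s["tcp_rot"]); X=s["eef_pos"]+R.apply([11,dy,LL]); print(dy,LL,proj(K,T,X).round(1),proj(K2,T2,X).round(1))
cv2.imwrite("pics/s1c.png",cv2.resize(im[80:260,130:390],None,fx=3,fy=3,interpolation=cv2.INTER_CUBIC))
```

```text
t 2.3 corner u,v,z -157.0 -12.6 77.6 F u,v,z 0.7 0.0 -0.1 cmd [ 559.1 -187.1  238.7]
cm [-1.72, 0.0, 4.69] rot [-0.0, 0.0, -0.0]
-57 160 [278.5 152.1] [295.3 212.2]
-57 173 [278.1 156.8] [293.  212.4]
-42 160 [272.8 151.7] [294.7 206.1]
-42 173 [272.5 156.3] [292.5 206.4]
42 160 [241.3 149.1] [291.8 172. ]
42 173 [241.1 153.7] [289.6 172.8]
57 160 [235.8 148.6] [291.3 166. ]
57 173 [235.6 153.3] [289.1 166.8]
```

View pics/s1c.png

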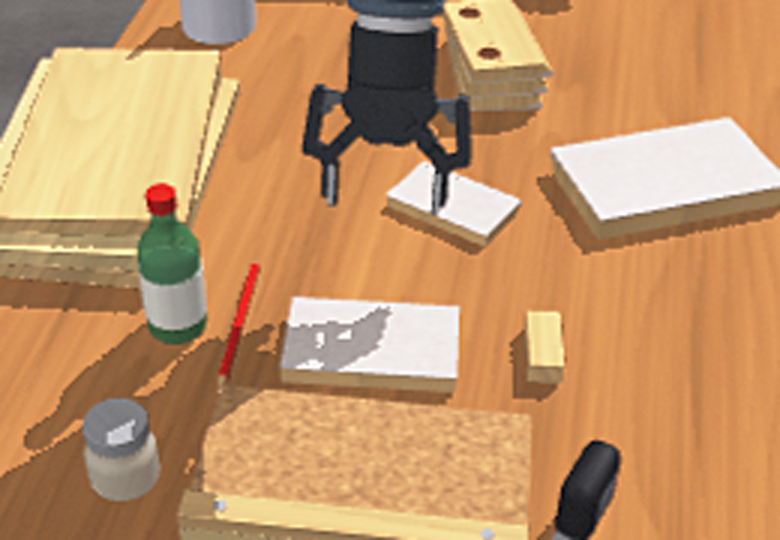

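View pics/t1.png

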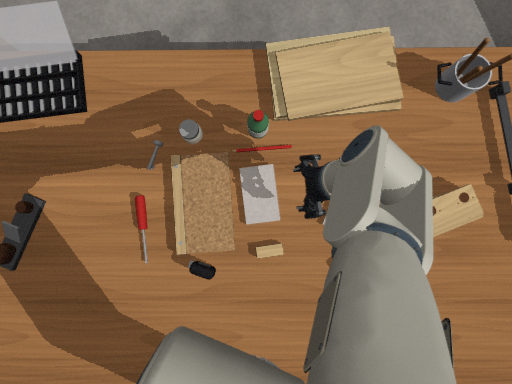

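```bash
sed -i 's/^L=173./L=160./' h.py
python3 - <<'E'
from h import *
now(); delta(-145,-11,24,.35)
E
```

```text
t 2.4 corner u,v,z -158.5 -11.3 90.9 F u,v,z -0.4 -0.2 0.2 cmd [ 559.1 -187.1  238.7]
cm [-0.98, 0.0, 6.9] rot [-0.0, 0.0, -0.0]
```

Request:
step_arm([
  {"translation": [-0.25,0,1.7],"rot": [0,0,0]},
  {"translation": [-0.5,0,3.4],"rot": [0,0,0]},
  {"translation": [-0.75,0,5.1],"rot": [0,0,0]},
  {"translation": [-0.98,0,6.9],"rot": [0,0,0]},
  {"translation": [-0.98,0,6.9],"rot": [0,0,0]},
  {"translation": [-0.98,0,6.9],"rot": [0,0,0]},
])

```text
clock: 3.15
eef_pos: [558.3, -172.5, 169.8]
tcp_rot: [3.141, -0.351, 1.646]
contact_force: [-0.2, -0.8, 0.1]
opening: 0.996
```

Run:
```python
from h import *
applied([-.98,0,6.9],[0,0,0])
now(); delta(-140,-11,12,.35)
im,K,T=grab("side","s2.png")
cv2.imwrite("pics/s2c.png",cv2.resize(im[130:230,190:320],None,fx=5,fy=5,interpolation=cv2.INTER_CUBIC))
```

```text
t 3.15 corner u,v,z -144.7 -11.4 23.3 F u,v,z -0.8 0.2 0.1 cmd [ 558.  -172.8  170.5]
cm [0.06, 0.0, 1.3] rot [-0.0, 0.0, -0.0]
```

View pics/s2c.png

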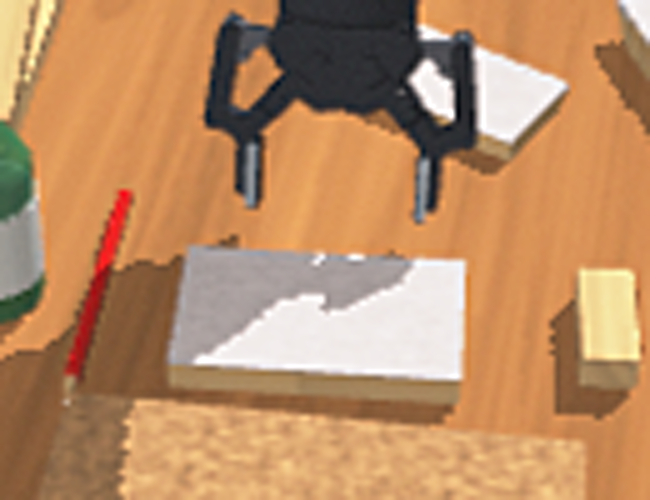

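Fingers straddle evenly behind the pull edge (tips at about (240,171) and (274,174)). Lowering in small steps to feel for the bench.

Request:
step_arm([
  {"translation": [0.03,0,0.65],"rot": [0,0,0]},
  {"translation": [0.06,0,1.3],"rot": [0,0,0]},
  {"translation": [0.06,0,1.3],"rot": [0,0,0]},
])

```text
clock: 3.58
eef_pos: [557.4, -167.1, 157.2]
tcp_rot: [-3.141, -0.351, 1.646]
contact_force: [0.3, -0.6, -0.4]
opening: 0.997
```

Run:
```python
from h import *
applied([.06,0,1.3],[0,0,0])
now(); delta(-140,-11,9.5,.35); delta(-140,-11,7.5,.35)
```

```text
t 3.58 corner u,v,z -139.2 -10.8 10.8 F u,v,z -0.6 -0.3 -0.4 cmd [ 557.6 -167.8  158.5]
cm [-0.09, 0.0, 0.23] rot [-0.0, 0.0, -0.0]
cm [-0.16, 0.0, 0.42] rot [-0.0, 0.0, -0.0]
```

Request:
step_arm([
  {"translation": [-0.08,0,0.2],"rot": [0,0,0]},
  {"translation": [-0.08,0,0.2],"rot": [0,0,0]},
  {"translation": [-0.15,0,0.4],"rot": [0,0,0]},
  {"translation": [-0.15,0,0.4],"rot": [0,0,0]},
])

```text
clock: 4.08
eef_pos: [557.7, -167.5, 153.4]
tcp_rot: [3.141, -0.351, 1.646]
contact_force: [0.4, -0.6, -0.8]
opening: 1.005
```

Run:
```python
from h import *
applied([-.15,0,.4],[0,0,0])
now();delta(-115,-11,9,.35); delta(-95,-11,9,.35);
im,K,T=grab("side","s3.png")
cv2.imwrite("pics/s3c.png",cv2.resize(im[130:230,190:320],None,fx=5,fy=5,interpolation=cv2.INTER_CUBIC))
```

```text
t 4.08 corner u,v,z -139.6 -11.2 6.9 F u,v,z -0.6 -0.3 -0.8 cmd [ 557.6 -167.8  154.3]
cm [2.39, 0.0, 0.74] rot [-0.0, 0.0, -0.0]
cm [4.27, 0.0, 1.42] rot [-0.0, 0.0, -0.0]
```

View pics/s3c.png

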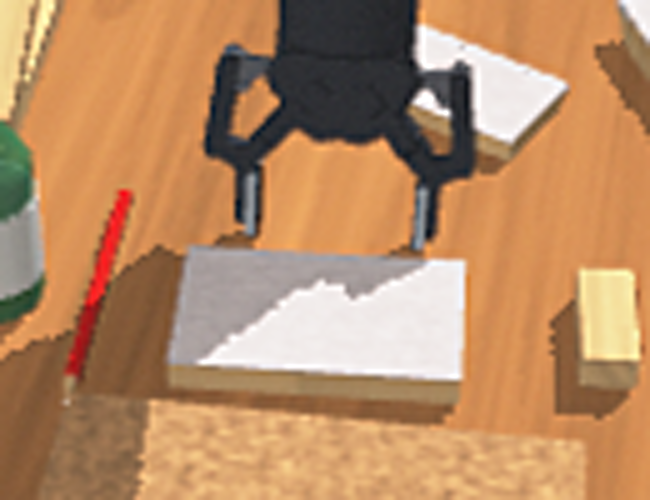

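Request:
step_arm([
  {"translation": [0.47,0,0.17],"rot": [0,0,0]},
  {"translation": [0.94,0,0.34],"rot": [0,0,0]},
  {"translation": [1.41,0,0.51],"rot": [0,0,0]},
  {"translation": [1.88,0,0.69],"rot": [0,0,0]},
  {"translation": [2.35,0,0.86],"rot": [0,0,0]},
  {"translation": [2.82,0,1.03],"rot": [0,0,0]},
  {"translation": [3.29,0,1.2],"rot": [0,0,0]},
  {"translation": [3.57,0,1.3],"rot": [0,0,0]},
])

```text
clock: 5.12
eef_pos: [554.8, -129.2, 153.5]
tcp_rot: [3.141, -0.351, 1.646]
contact_force: [-0.8, -0.2, -1.0]
opening: 1.005
```

Run:
```python
from h import *
applied([3.57,0,1.3],[0,0,0])
now()
im,K,T=grab("side","s4.png")
cv2.imwrite("pics/s4c.png",cv2.resize(im[130:230,190:320],None,fx=5,fy=5,interpolation=cv2.INTER_CUBIC))
```

```text
t 5.12 corner u,v,z -101.2 -11.2 7.0 F u,v,z -0.1 0.8 -1.0 cmd [ 554.7 -129.9  154.3]
```

View pics/s4c.png

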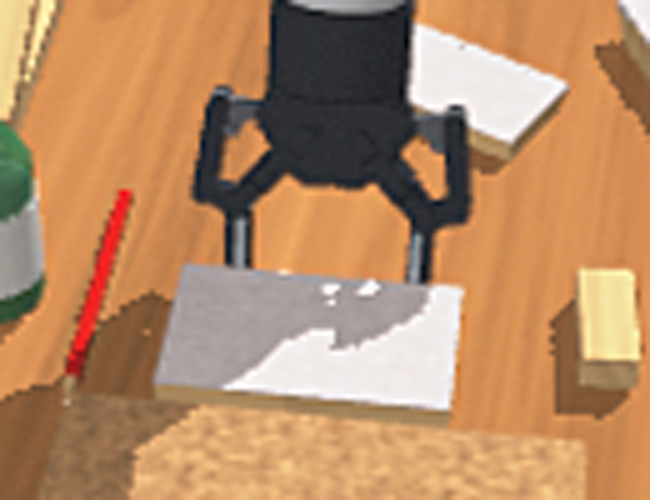

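Request:
step_arm([
  {"translation": [0.28,0,0.1],"rot": [0,0,0]},
  {"translation": [0.56,0,0.2],"rot": [0,0,0]},
  {"translation": [0.75,0,0.27],"rot": [0,0,0]},
  {"translation": [0.85,0,0.31],"rot": [0,0,0]},
])

```text
clock: 5.68
eef_pos: [554.2, -120.5, 153.5]
tcp_rot: [3.141, -0.351, 1.646]
contact_force: [-0.2, -0.9, -0.5]
opening: 0.994
```

Request:
step_arm([
  {"translation": [0.1,0,0.03],"rot": [0,0,0]},
  {"translation": [0.19,0,0.07],"rot": [0,0,0]},
])

```text
clock: 5.92
eef_pos: [554.0, -118.5, 153.5]
tcp_rot: [3.141, -0.351, 1.646]
contact_force: [0.1, -0.2, -0.5]
opening: 1.003
```

Request:
step_arm([
  {"translation": [0.1,0,0.03],"rot": [0,0,0]},
  {"translation": [0.19,0,0.07],"rot": [0,0,0]},
])

```text
clock: 6.18
eef_pos: [553.9, -116.5, 153.5]
tcp_rot: [3.141, -0.351, 1.646]
contact_force: [-0.4, -1.4, -0.1]
opening: 1.003
```

Run:
```python
from h import *
applied([.85+.38,0,.31+.14],[0,0,0])
now()
im,K,T=grab("side","s5.png")
cv2.imwrite("pics/s5c.png",cv2.resize(im[150:220,200:300],None,fx=7,fy=7,interpolation=cv2.INTER_CUBIC))
```

```text
t 6.17 corner u,v,z -88.5 -11.2 7.0 F u,v,z -1.4 0.6 -0.1 cmd [ 553.8 -116.9  154.3]
```

View pics/s5c.png

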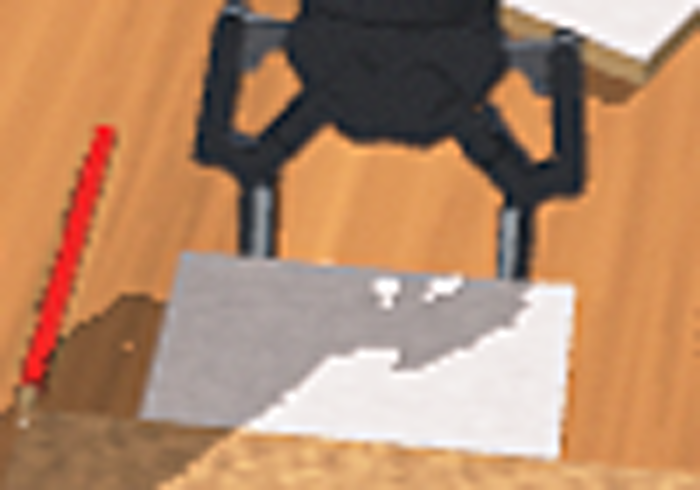

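Request:
step_arm([
  {"translation": [0.1,0,0.03],"rot": [0,0,0]},
  {"translation": [0.19,0,0.07],"rot": [0,0,0]},
])

```text
clock: 6.48
eef_pos: [553.7, -115.4, 153.6]
tcp_rot: [3.141, -0.349, 1.646]
contact_force: [-3.6, -12.2, 2.8]
opening: 0.999
```

Request:
step_arm([
  {"translation": [0.1,0,0.03],"rot": [0,0,0]},
  {"translation": [0.1,0,0.03],"rot": [0,0,0]},
])

```text
clock: 6.72
eef_pos: [553.6, -115.2, 153.7]
tcp_rot: [3.14, -0.347, 1.646]
contact_force: [-5.1, -15.5, 1.4]
opening: 1.002
```

Request:
step_arm([
  {"translation": [0.07,0,-0.19],"rot": [0,0,0]},
  {"translation": [0.14,0,-0.38],"rot": [0,0,0]},
  {"translation": [0.21,0,-0.57],"rot": [0,0,0]},
])

```text
clock: 7.1
eef_pos: [553.6, -115.2, 159.6]
tcp_rot: [3.14, -0.347, 1.646]
contact_force: [-2.7, -14.4, -0.7]
opening: 1.002
```

Run:
```python
from h import *
applied([.29,0,.10],[0,0,0]);applied([.21,0,-.57],[0,0,0])
now()
im,K,T=grab("side","s6.png")
cv2.imwrite("pics/s6c.png",cv2.resize(im[150:220,200:300],None,fx=7,fy=7,interpolation=cv2.INTER_CUBIC))
```

```text
t 7.1 corner u,v,z -87.7 -11.2 12.9 F u,v,z -14.2 3.8 -0.7 cmd [ 553.5 -113.8  160.4]
```

View pics/s6c.png

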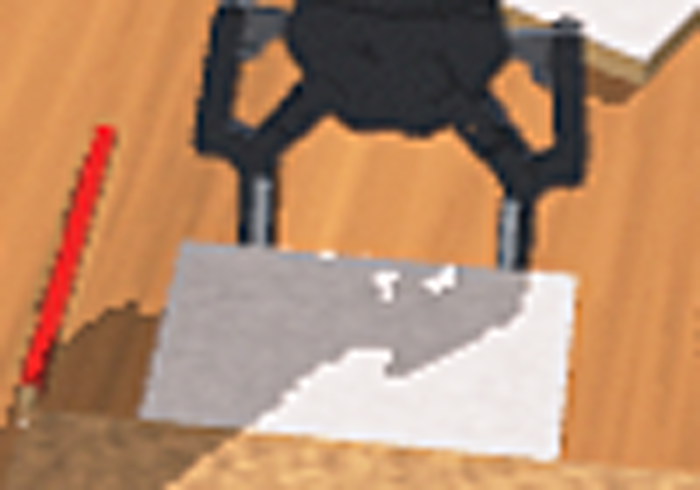

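Request:
step_arm([
  {"translation": [0.1,0,-0.24],"rot": [0,0,0]},
  {"translation": [0.2,0,-0.47],"rot": [0,0,0]},
  {"translation": [0.3,0,-0.71],"rot": [0,0,0]},
  {"translation": [0.41,0,-0.94],"rot": [0,0,0]},
  {"translation": [0.53,0,-1.16],"rot": [0,0,0]},
  {"translation": [0.65,0,-1.38],"rot": [0,0,0]},
])

```text
clock: 7.9
eef_pos: [553.6, -113.9, 175.0]
tcp_rot: [3.14, -0.347, 1.646]
contact_force: [-3.4, -13.6, 1.0]
opening: 0.997
```

Run:
```python
from h import *
applied([.65,0,-1.38],[0,0,0])
now()
im,K,T=grab("side","s7.png")
cv2.imwrite("pics/s7c.png",cv2.resize(im[140:220,200:300],None,fx=7,fy=7,interpolation=cv2.INTER_CUBIC))
```

```text
t 7.9 corner u,v,z -86.3 -11.3 28.3 F u,v,z -13.3 4.4 1.0 cmd [ 553.4 -112.4  175.6]
```

View pics/s7c.png

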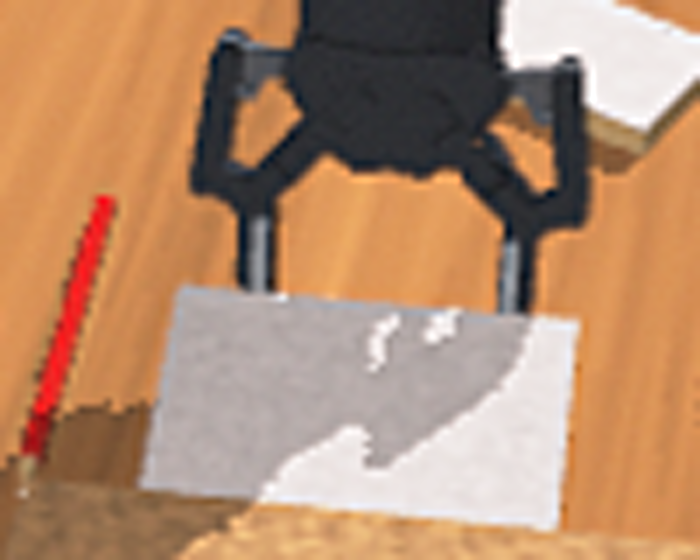

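Request:
step_arm([
  {"translation": [0.21,0,-0.35],"rot": [0,0,0]},
  {"translation": [0.42,0,-0.7],"rot": [0,0,0]},
  {"translation": [0.7,0,-0.96],"rot": [0,0,0]},
  {"translation": [0.98,0,-1.22],"rot": [0,0,0]},
  {"translation": [1.25,0,-1.43],"rot": [0,0,0]},
  {"translation": [1.52,0,-1.64],"rot": [0,0,0]},
])

```text
clock: 8.7
eef_pos: [554.1, -105.3, 196.5]
tcp_rot: [3.137, -0.347, 1.646]
contact_force: [-0.5, -14.7, 6.7]
opening: 1.002
```

Run:
```python
from h import *
applied([1.52,0,-1.64],[0,0,0])
now()
im,K,T=grab("side","s8.png")
cv2.imwrite("pics/s8c.png",cv2.resize(im[130:220,200:300],None,fx=6,fy=6,interpolation=cv2.INTER_CUBIC))
```

```text
t 8.7 corner u,v,z -77.9 -13.0 49.7 F u,v,z -14.7 1.6 6.7 cmd [ 552.8 -103.8  196.2]
```

View pics/s8c.png

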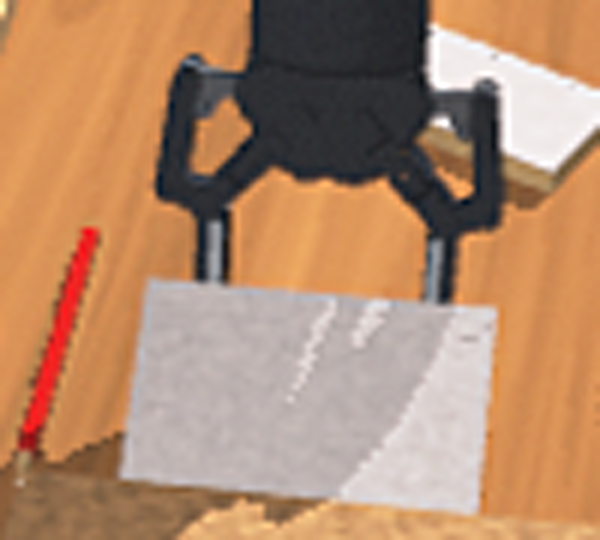

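Run:
```python
from h import *
im,K,T=grab("side")
for th in (20,25,30,35,40):
    t=np.radians(th); X=O+BX*(-90*np.cos(t))+BY*-11; X[2]=90*np.sin(t)+18*np.cos(t); print(th,proj(K,T,X).round(1))
```

```text
20 [253.6 181. ]
25 [253.5 179.8]
30 [253.4 178.9]
35 [253.2 178.3]
40 [253. 178.]
```

Request:
step_arm([
  {"translation": [0.3,0,-0.16],"rot": [0,0,0]},
  {"translation": [0.6,0,-0.31],"rot": [0,0,0]},
  {"translation": [0.87,0,-0.38],"rot": [0,0,0]},
  {"translation": [1.13,0,-0.44],"rot": [0,0,0]},
])

```text
clock: 9.3
eef_pos: [554.0, -96.9, 205.2]
tcp_rot: [3.135, -0.345, 1.647]
contact_force: [-2.3, -24.2, 14.6]
opening: 1.0
```

Run:
```python
from h import *
applied([1.13,0,-.44],[0,0,0])
now()
im,K,T=grab("side","s9.png")
cv2.imwrite("pics/s9c.png",cv2.resize(im[130:220,200:300],None,fx=6,fy=6,interpolation=cv2.INTER_CUBIC))
```

```text
t 9.3 corner u,v,z -69.8 -13.7 58.3 F u,v,z -24.0 4.2 14.6 cmd [552.1 -94.7 204.2]
```

View pics/s9c.png

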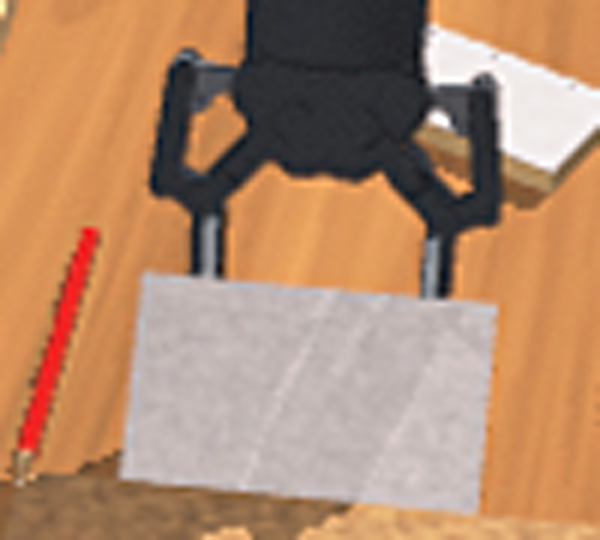

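Request:
step_arm([
  {"translation": [0.09,0,-0.24],"rot": [0,0,0]},
  {"translation": [0.36,0,-0.4],"rot": [0,0,0]},
  {"translation": [0.68,0,-0.55],"rot": [0,0,0]},
])

```text
clock: 9.72
eef_pos: [552.4, -90.2, 211.5]
tcp_rot: [3.139, -0.35, 1.646]
contact_force: [2.2, -4.6, 5.3]
opening: 1.0
```

Run:
```python
from h import *
applied([.68,0,-.55],[0,0,0])
now()
im,K,T=grab("side","s10.png")
cv2.imwrite("pics/s10c.png",cv2.resize(im[130:220,200:300],None,fx=6,fy=6,interpolation=cv2.INTER_CUBIC))
```

```text
t 9.72 corner u,v,z -62.3 -12.0 65.0 F u,v,z -4.7 -1.8 5.3 cmd [551.8 -90.2 211.7]
```

View pics/s10c.png

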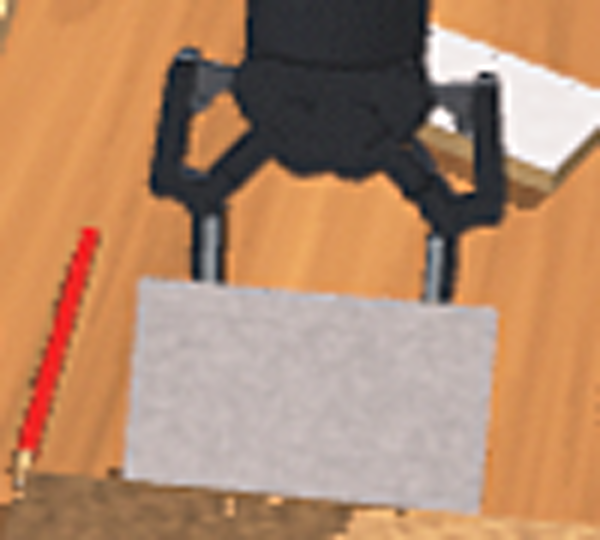

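Request:
step_arm([
  {"translation": [0.32,0,-0.1],"rot": [0,0,0]},
  {"translation": [0.64,0,-0.2],"rot": [0,0,0]},
  {"translation": [0.96,0,-0.27],"rot": [0,0,0]},
  {"translation": [1.3,0,-0.31],"rot": [0,0,0]},
  {"translation": [1.63,0,-0.34],"rot": [0,0,0]},
  {"translation": [1.97,0,-0.35],"rot": [0,0,0]},
])

```text
clock: 10.52
eef_pos: [550.5, -72.2, 221.1]
tcp_rot: [3.141, -0.351, 1.646]
contact_force: [0.6, -1.6, 1.7]
opening: 0.998
```

Run:
```python
from h import *
applied([1.97,0,-.35],[0,0,0])
now()
im,K,T=grab("side","s11.png")
cv2.imwrite("pics/s11c.png",cv2.resize(im[130:230,200:310],None,fx=6,fy=6,interpolation=cv2.INTER_CUBIC))
```

```text
t 10.53 corner u,v,z -44.0 -11.1 74.7 F u,v,z -1.7 -0.4 1.7 cmd [550.5 -72.9 221.7]
```

View pics/s11c.png

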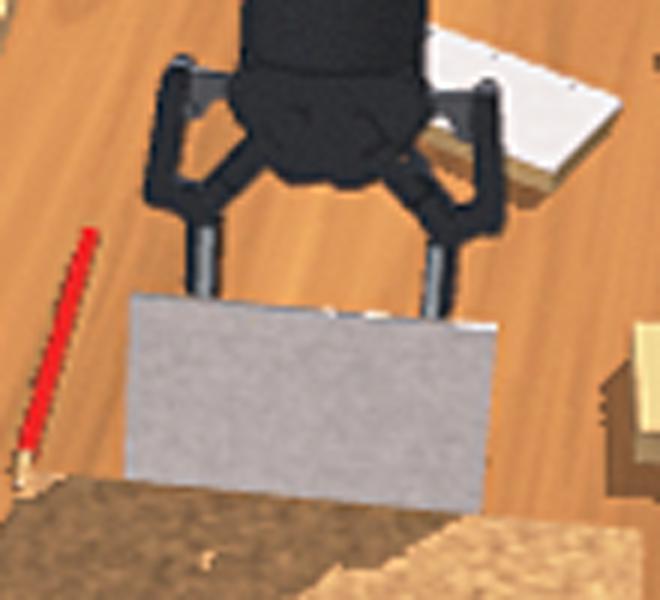

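Request:
step_arm([
  {"translation": [0.34,0,0.05],"rot": [0,0,0]},
  {"translation": [0.67,0,0.1],"rot": [0,0,0]},
  {"translation": [1.01,0,0.16],"rot": [0,0,0]},
  {"translation": [1.34,0,0.28],"rot": [0,0,0]},
  {"translation": [1.68,0,0.4],"rot": [0,0,0]},
  {"translation": [2.02,0,0.53],"rot": [0,0,0]},
])

```text
clock: 11.32
eef_pos: [548.8, -51.6, 222.7]
tcp_rot: [-3.141, -0.351, 1.646]
contact_force: [-0.4, 0.2, -0.2]
opening: 0.997
```

Run:
```python
from h import *
applied([2.02,0,.53],[0,0,0])
now()
im,K,T=grab("side","s12.png")
cv2.imwrite("pics/s12c.png",cv2.resize(im[130:230,200:310],None,fx=6,fy=6,interpolation=cv2.INTER_CUBIC))
```

```text
t 11.32 corner u,v,z -23.3 -10.9 76.3 F u,v,z 0.2 0.3 -0.2 cmd [548.9 -52.2 223.7]
```

View pics/s12c.png

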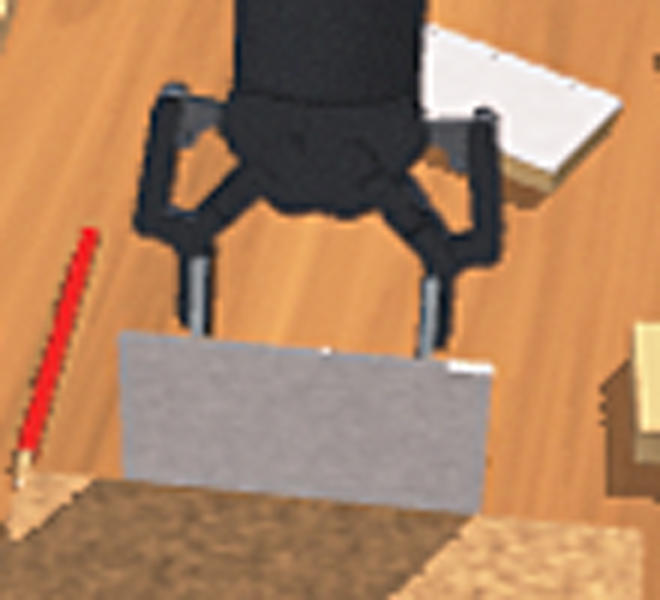

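Request:
step_arm([
  {"translation": [0.35,0,0.13],"rot": [0,0,0]},
  {"translation": [0.7,0,0.26],"rot": [0,0,0]},
  {"translation": [1.05,0,0.38],"rot": [0,0,0]},
  {"translation": [1.41,0,0.51],"rot": [0,0,0]},
])

```text
clock: 11.88
eef_pos: [547.9, -36.8, 223.1]
tcp_rot: [3.141, -0.351, 1.646]
contact_force: [0.7, -0.3, -0.3]
opening: 0.998
```

Run:
```python
from h import *
applied([1.41,0,.51],[0,0,0])
now()
im,K,T=grab("side","s13.png")
cv2.imwrite("pics/s13c.png",cv2.resize(im[130:250,200:310],None,fx=5,fy=5,interpolation=cv2.INTER_CUBIC))
```

```text
t 11.88 corner u,v,z -8.5 -11.2 76.6 F u,v,z -0.3 -0.7 -0.3 cmd [547.8 -37.2 223.7]
```

View pics/s13c.png

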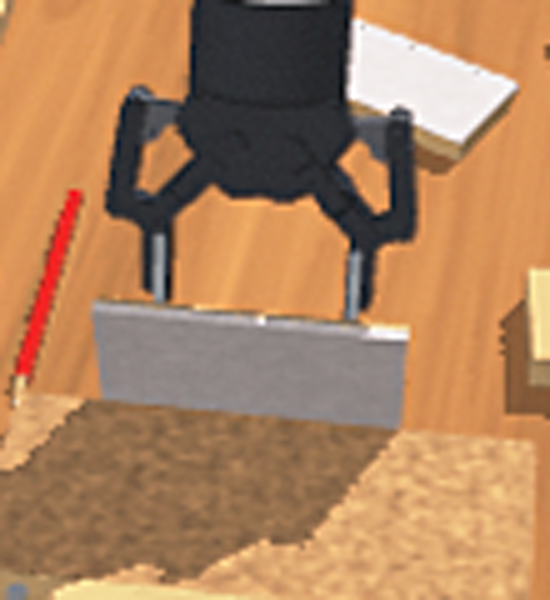

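Request:
step_arm([
  {"translation": [0.28,0,0.1],"rot": [0,0,0]},
  {"translation": [0.56,0,0.2],"rot": [0,0,0]},
  {"translation": [0.85,0,0.31],"rot": [0,0,0]},
  {"translation": [1.13,0,0.41],"rot": [0,0,0]},
])

```text
clock: 12.42
eef_pos: [546.9, -24.8, 223.1]
tcp_rot: [3.141, -0.351, 1.646]
contact_force: [0.2, 0.4, 0.1]
opening: 1.0
```

Run:
```python
from h import *
applied([1.13,0,.41],[0,0,0])
now()
im,K,T=grab("side","s14.png")
cv2.imwrite("pics/s14c.png",cv2.resize(im[130:250,200:310],None,fx=5,fy=5,interpolation=cv2.INTER_CUBIC))
```

```text
t 12.43 corner u,v,z 3.5 -11.2 76.6 F u,v,z 0.4 -0.2 0.1 cmd [546.9 -25.2 223.7]
```

View pics/s14c.png

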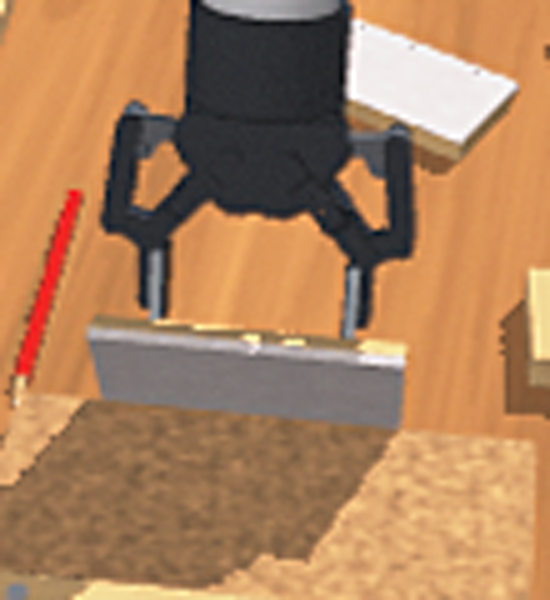

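Request:
step_arm([
  {"translation": [0.28,0,0.1],"rot": [0,0,0]},
  {"translation": [0.56,0,0.2],"rot": [0,0,0]},
  {"translation": [0.85,0,0.31],"rot": [0,0,0]},
  {"translation": [1.13,0,0.41],"rot": [0,0,0]},
])

```text
clock: 12.98
eef_pos: [546.1, -12.8, 223.1]
tcp_rot: [3.141, -0.351, 1.646]
contact_force: [-0.3, 0.2, 0.4]
opening: 1.002
```

Run:
```python
from h import *
applied([1.13,0,.41],[0,0,0])
now()
im,K,T=grab("side","s15.png")
cv2.imwrite("pics/s15c.png",cv2.resize(im[130:250,200:310],None,fx=5,fy=5,interpolation=cv2.INTER_CUBIC))
```

```text
t 12.97 corner u,v,z 15.5 -11.2 76.7 F u,v,z 0.2 0.3 0.4 cmd [546.  -13.3 223.7]
```

View pics/s15c.png

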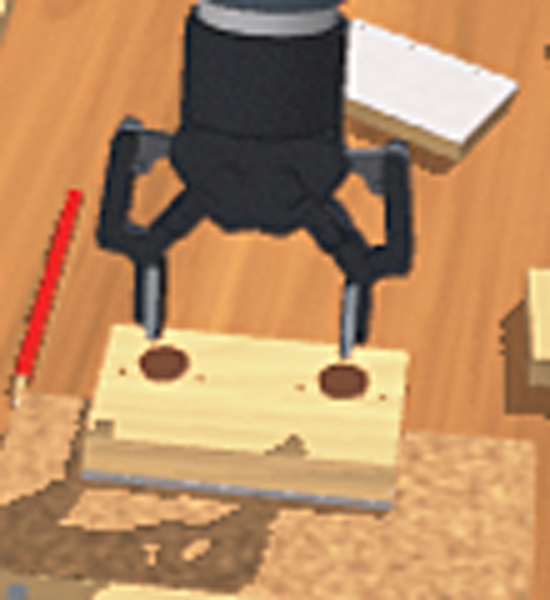

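Request:
step_arm([
  {"translation": [-0.5,0,-1.1],"rot": [0,0,0]},
  {"translation": [-2.4,0,-1.8],"rot": [0,0,0]},
  {"translation": [-4.2,0,-2.5],"rot": [0,0,0]},
  {"translation": [-5.85,0,-3.2],"rot": [0,0,0]},
  {"translation": [-5.85,0,-3.2],"rot": [0,0,0]},
])

```text
clock: 13.65
eef_pos: [551.2, -80.6, 233.0]
tcp_rot: [3.141, -0.351, 1.644]
contact_force: [0.6, 0.2, 0.1]
opening: 1.002
```

Run:
```python
from h import *
applied([-5.85,0,-3.2],[0,0,0])
now()
im,K,T=grab("side","s16.png")
cv2.imwrite("pics/s16c.png",cv2.resize(im[130:260,190:320],None,fx=5,fy=5,interpolation=cv2.INTER_CUBIC))
im,K,T=grab("top","t16.png")
cv2.imwrite("pics/t16c.png",cv2.resize(im[140:260,160:300],None,fx=5,fy=5,interpolation=cv2.INTER_CUBIC))
```

```text
t 13.65 corner u,v,z -52.4 -11.4 86.6 F u,v,z 0.2 -0.6 0.1 cmd [550.9 -79.  233.8]
```

View pics/s16c.png

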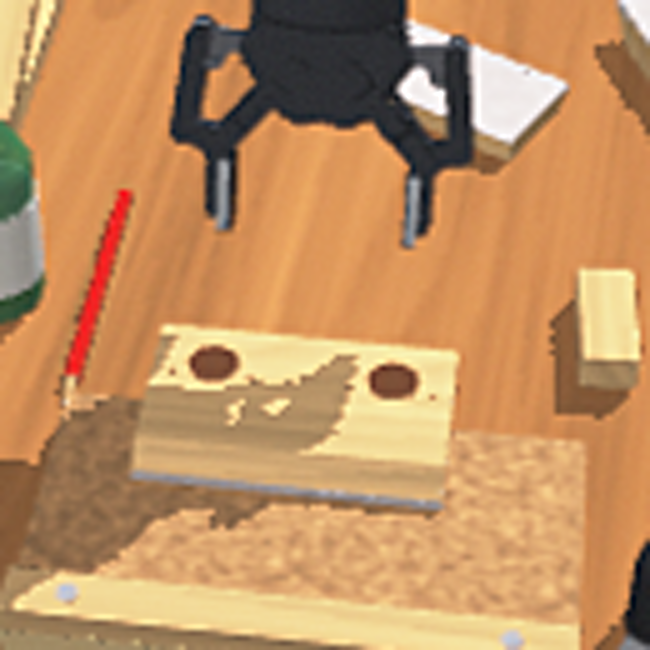

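View pics/t16c.png

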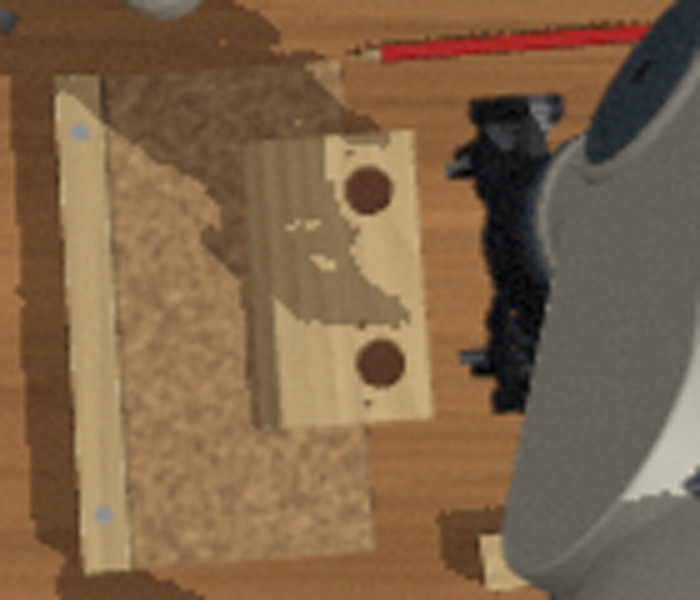

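Run:
```python
from h import *
im,K,T=grab("top")
for n,p,z in [("butt1",(412,132),36),("butt2",(432,415),36),("pull1",(246,143),24),("pull2",(262,428),24)]:
    q=onplane(K,T,(p[0]/5+160-.4,p[1]/5+140-.4),z)-O; print(n,(q@BX).round(1),(q@BY).round(1))
now(); delta(-48,-11,30,.35)
```

```text
butt1 -36.0 -85.4
butt2 -35.0 62.1
pull1 52.1 -88.2
pull2 54.4 62.0
t 13.8 corner u,v,z -50.5 -10.9 86.4 F u,v,z -0.7 0.5 -0.6 cmd [550.9 -79.  233.8]
cm [-1.68, -0.0, 5.48] rot [-0.0, 0.0, -0.0]
```

Request:
step_arm([
  {"translation": [-0.7,0,1.3],"rot": [0,0,0]},
  {"translation": [-1.2,0,2.7],"rot": [0,0,0]},
  {"translation": [-1.6,0,4.0],"rot": [0,0,0]},
  {"translation": [-2.06,0,5.34],"rot": [0,0,0]},
  {"translation": [-2.06,0,5.34],"rot": [0,0,0]},
])

```text
clock: 14.42
eef_pos: [550.6, -79.5, 174.4]
tcp_rot: [-3.139, -0.352, 1.645]
contact_force: [0.5, 0.6, 0.5]
opening: 1.001
```

Run:
```python
from h import *
applied([-2.06,0,5.34],[0,0,0])
now()
im,K,T=grab("side","s17.png")
cv2.imwrite("pics/s17c.png",cv2.resize(im[130:260,190:320],None,fx=5,fy=5,interpolation=cv2.INTER_CUBIC))
```

```text
t 14.43 corner u,v,z -51.2 -10.3 27.9 F u,v,z 0.6 -0.6 0.5 cmd [551.  -80.1 176.5]
```

View pics/s17c.png

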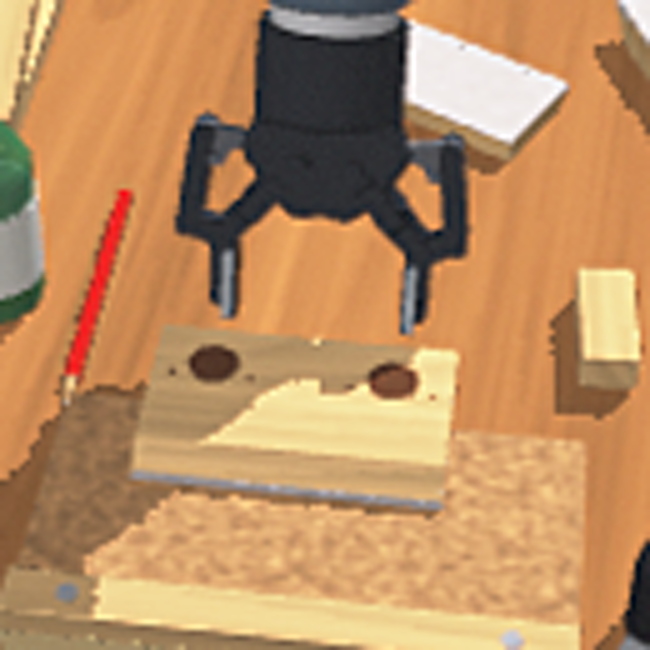

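Request:
step_arm([
  {"translation": [0.52,0,0.03],"rot": [0,0,0]},
  {"translation": [0.99,0,0.2],"rot": [0,0,0]},
  {"translation": [1.4,0,0.35],"rot": [0,0,0]},
  {"translation": [1.8,0,0.49],"rot": [0,0,0]},
  {"translation": [2.2,0,0.64],"rot": [0,0,0]},
  {"translation": [2.6,0,0.79],"rot": [0,0,0]},
  {"translation": [3.0,0,0.93],"rot": [0,0,0]},
  {"translation": [3.4,0,1.08],"rot": [0,0,0]},
])

```text
clock: 15.48
eef_pos: [548.4, -44.0, 177.4]
tcp_rot: [3.141, -0.351, 1.646]
contact_force: [0.2, -0.3, 1.2]
opening: 0.998
```

Run:
```python
from h import *
applied([3.4,0,1.08],[0,0,0])
now()
im,K,T=grab("side","s18.png")
cv2.imwrite("pics/s18c.png",cv2.resize(im[130:260,190:320],None,fx=5,fy=5,interpolation=cv2.INTER_CUBIC))
```

```text
t 15.47 corner u,v,z -15.7 -11.2 30.9 F u,v,z -0.3 -0.2 1.2 cmd [548.3 -44.5 178. ]
```

View pics/s18c.png

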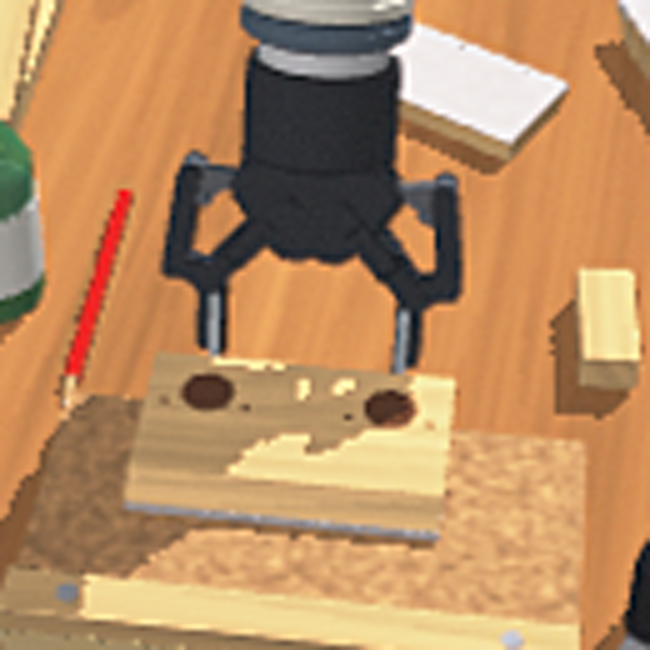

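Request:
step_arm([
  {"translation": [0.47,0,0.17],"rot": [0,0,0]},
  {"translation": [0.94,0,0.34],"rot": [0,0,0]},
  {"translation": [1.41,0,0.51],"rot": [0,0,0]},
  {"translation": [1.88,0,0.69],"rot": [0,0,0]},
  {"translation": [2.35,0,0.86],"rot": [0,0,0]},
  {"translation": [2.82,0,1.03],"rot": [0,0,0]},
  {"translation": [3.29,0,1.2],"rot": [0,0,0]},
  {"translation": [3.76,0,1.37],"rot": [0,0,0]},
])

```text
clock: 16.52
eef_pos: [545.4, -4.0, 177.4]
tcp_rot: [3.141, -0.351, 1.646]
contact_force: [-0.2, 0.1, 0.2]
opening: 1.007
```

Run:
```python
from h import *
applied([3.76,0,1.37],[0,0,0])
now()
im,K,T=grab("side","s19.png")
cv2.imwrite("pics/s19c.png",cv2.resize(im[150:270,190:320],None,fx=5,fy=5,interpolation=cv2.INTER_CUBIC))
```

```text
t 16.52 corner u,v,z 24.4 -11.2 31.0 F u,v,z 0.1 0.2 0.2 cmd [545.3  -4.6 178. ]
```

View pics/s19c.png

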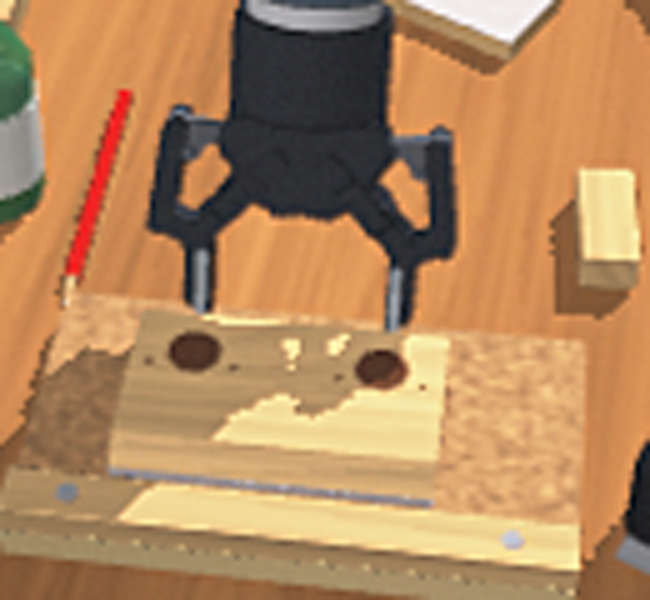

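Door about 11 mm from the fence; finish in small steps.

Request:
step_arm([
  {"translation": [0.28,0,0.1],"rot": [0,0,0]},
  {"translation": [0.56,0,0.2],"rot": [0,0,0]},
  {"translation": [0.8,0,0.29],"rot": [0,0,0]},
])

```text
clock: 16.95
eef_pos: [544.8, 4.3, 177.5]
tcp_rot: [3.141, -0.351, 1.646]
contact_force: [0.6, -0.6, 0.8]
opening: 1.001
```

Request:
step_arm([
  {"translation": [0.1,0,0.03],"rot": [0,0,0]},
  {"translation": [0.19,0,0.07],"rot": [0,0,0]},
])

```text
clock: 17.2
eef_pos: [544.7, 6.2, 177.5]
tcp_rot: [3.141, -0.351, 1.646]
contact_force: [0.2, -0.7, 0.5]
opening: 1.005
```

Request:
step_arm([
  {"translation": [0.1,0,0.03],"rot": [0,0,0]},
  {"translation": [0.19,0,0.07],"rot": [0,0,0]},
])

```text
clock: 17.45
eef_pos: [544.5, 7.9, 177.5]
tcp_rot: [3.141, -0.35, 1.646]
contact_force: [-1.8, -7.9, 3.2]
opening: 1.0
```

Request:
step_arm([
  {"translation": [0.1,0,0.03],"rot": [0,0,0]},
  {"translation": [0.1,0,0.03],"rot": [0,0,0]},
])

```text
clock: 17.7
eef_pos: [544.3, 8.3, 177.5]
tcp_rot: [3.141, -0.349, 1.646]
contact_force: [-1.4, -11.5, 2.6]
opening: 0.996
```

Run:
```python
from h import *
applied([.8+.48,0,.29+.17],[0,0,0])
now()
im,K,T=grab("side","s20.png")
cv2.imwrite("pics/s20c.png",cv2.resize(im[170:270,190:320],None,fx=6,fy=6,interpolation=cv2.INTER_CUBIC))
```

```text
t 17.7 corner u,v,z 36.4 -11.1 30.9 F u,v,z -11.3 2.3 2.6 cmd [544.3   9.  178.1]
```

View pics/s20c.png

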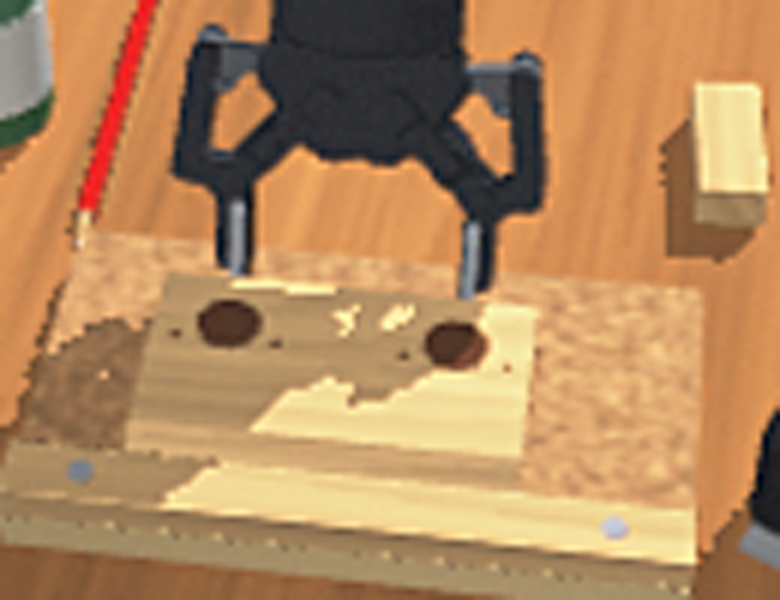

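Request:
step_arm([
  {"translation": [-0.5,0,-0.18],"rot": [0,0,0]},
  {"translation": [-1.9,0,-0.7],"rot": [0,0,0]},
  {"translation": [-4.5,0,-4.0],"rot": [0,0,0]},
  {"translation": [-7.5,0,-8.0],"rot": [0,0,0]},
  {"translation": [-10.5,0,-12.0],"rot": [0,0,0]},
  {"translation": [-12,0,-14],"rot": [0,0,0]},
  {"translation": [-12,0,-14],"rot": [0,0,0]},
])

```text
clock: 18.62
eef_pos: [556.9, -153.2, 268.8]
tcp_rot: [3.139, -0.35, 1.645]
contact_force: [-0.4, 1.0, -1.0]
opening: 1.0
```

Run:
```python
from h import *
applied([-12,0,-14],[0,0,0])
now()
im,K,T=grab("side","s21.png")
cv2.imwrite("pics/s21c.png",cv2.resize(im[130:310,150:350],None,fx=4,fy=3.3,interpolation=cv2.INTER_CUBIC))
im,K,T=grab("top","t21.png")
cv2.imwrite("pics/t21c.png",cv2.resize(im[140:260,160:280],None,fx=5,fy=5,interpolation=cv2.INTER_CUBIC))
```

```text
t 18.62 corner u,v,z -125.4 -11.9 122.3 F u,v,z 1.0 0.3 -1.0 cmd [ 556.4 -151.3  268.5]
```

View pics/s21c.png

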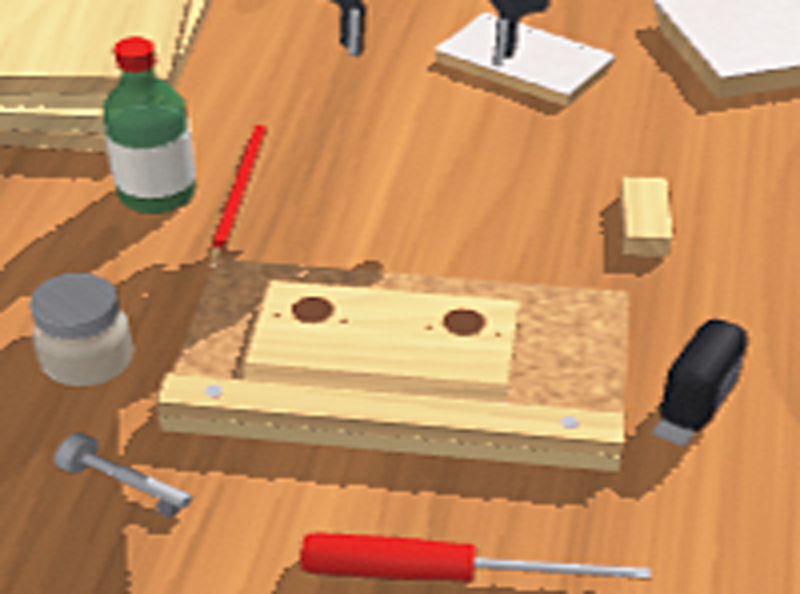

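View pics/t21c.png

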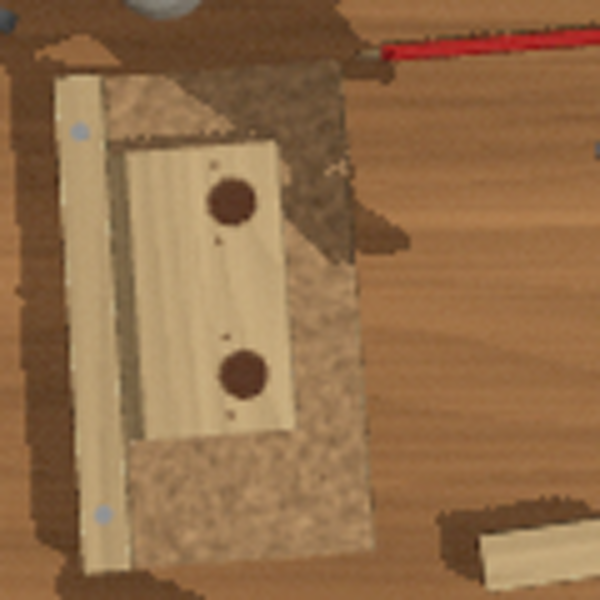

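Run:
```python
from h import *
from rig import ticket
im,K,T=grab("top")
q=[onplane(K,T,(a/5+159.6,b/5+139.6),36)-O for a,b in [(277,141),(293,430)]]
print([( (x@BX).round(1),(x@BY).round(1)) for x in q], "angle", ((q[1]-q[0])@BX/150).round(3))
print(readout.sense()["clock"]); print(ticket.sign_off())
```

```text
[(np.float64(34.6), np.float64(-86.3)), (np.float64(37.2), np.float64(64.2))] angle 0.018
18.775
the job is handed in; nothing more can be done
None
```

The door is flipped onto the drilling board with its hinge holes up, pushed flush against the fence, and the hand is clear. I handed the job in at 18.8 s of the allowed 54 s; no verdict was reported.

I picked the middle-sized white panel, at (259,194) in the top view, which measured 149 x 89 mm. With both open fingertips I pushed it square against the board's front edge. Its pull end was then raised by friction until it stood on its butt end, and it tipped over onto the cork. I moved the hand behind the butt end, pushed the door to the fence and drew back.

**Position:** The last top view puts the butt edge 35 to 37 mm in from the front edge, where a flush door should read 35 mm. The fingers felt about 11 N when the door met the fence.

**Squareness:** It reads within about 0.02 rad, against a limit of 0.05 rad.

**Along the fence:** The door's middle is about 11 mm from the board's middle, against a limit of 80 mm.

**Forces:** The largest wrist force I read was about 28 N, between moves partway through the tip-up. The other readings were about 16 N or less.

**Other things on the bench:** They look unmoved in both views, but I did not measure them.

- **Checks that disagreed:** My first line fit of the board's front edge was poor, so I worked from the fence's back edge instead.
- **Finger length:** The open fingertips reached about 160 mm ahead of the tool origin, not 173 mm, which agrees with the note that open fingers stand farther back.

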